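# Square up a turned fitting on the checking plate

## Robot

A 6-joint arm with a two-finger parallel gripper is mounted at the origin on the work surface. World frame = base frame: x ahead of the robot, y to its left, z up, the work surface at z = 0. Lengths are in m, angles in rad, forces in N, time in s.
With the tool pointing down it reaches from about 0.3 to 0.775 m from the base axis. Payload 14.6 kg.
Tool frame: the origin (TCP) lies at the very end of the fingers, on their centre line; the grasp point (between the pads) lies 19 mm behind it; z points along the fingers, y is the line along which they close (so a half turn about z gives the same grasp; the last joint's range is limited). The gripper opens to 94 mm and grips with 3 to 60 N. Pads are 16 mm wide; open, the fingers measure 119 mm over their backs; the gripper's body (75 mm by 177 mm) begins 78 mm behind the grasp point.
Start: joints at [-0.067, 0.3, 1.521, -0, 1.321, -0.067], TCP at [0.55, -0, 0.205] pointing down, gripper open.
Joint ranges: [-3.03, 3.03], [-0.79, 2.21], [0.23, 2.52], [-1.04, 4.18], [0, 3.07], [-2.55, 2.55]. Speed limits (rad/s): [2.22, 2.22, 2.57, 3.14, 3.14, 3.14].

## Interface

Orientations are given as [roll, pitch, yaw] about the fixed x, y, z axes, in that order (R = Rz(yaw) Ry(pitch) Rx(roll)).
In Python, from station import ctrl, cams gives the robot as it stands. The module is installed in compiled form; this text tells all that it offers.
- The arm moves only by the tool arm_command, never from a script. Its argument "plan" is a list that holds one entry, the list of rows, each a list of 7 numbers: the shift along the tool's x, y, z in mm, then the turn, a rotation vector about the tool's x, y, z in rad, then the closure, from -1 (fully open) to 1 (shut). A call has 1 to 12 rows; each row is the pose to reach, as a shift and turn from the pose commanded when the call began, along the tool's axes at that moment; what a row does not reach only later rows make up. A row lasts 1/10 s, in which the tool goes at most 50 mm and 8.59 degrees, less where a joint would pass 70% of its speed; a pose out of reach is approached as far as the arm can. A call with a gripper value outside its range is refused whole. The fingers move at their own pace and stop on an object; "squeeze" is the grip in N (left out, the last holds). Time passes only in rows, so rows that repeat a pose let the fingers close. It gives the time, the measured TCP pose, the force, the opening and the grip force at its end, in the units of the state.
- ctrl.get_obs(): the state, without advancing time (a new reading comes with each control period).
- cams.camera(name): name is "scene" or "side" or "wrist"; returns (picture, depth): 400x640x3 uint8, blue, green, red; 400x640 float32, m along the optical axis (not along the pixel's ray), 0 where there is no reading.
- cams.camera_info(name): a dict with "fx", "fy", "cx", "cy" (pixels), "world_to_cam" (4x4, takes a point from world to camera coordinates). Camera axes: x right, y down, z forward; pixel columns grow to the right and rows downward; lengths in m; the calibration is good to about 2 mm. A picture is of the moment at which its call begins: read the wrist's pose just before it. camera_info takes no time and is no camera call; for the wrist camera it gives the pose at the moment of the call.
- ctrl.hand_in(): hands the job in; it is judged then, once.
The state is a dict: "time_s": time; "qpos": joint angles; "joint_vel": joint speeds; "tau": joint torques, N m; "ee_pos": TCP position; "eef_rot": TCP orientation; "force": force on the tool from outside, world axes, zero at the start; "moment": the same for the moment, N m; "grip_width": finger opening in m; "grip_force": force on a finger pad.
Only numpy, scipy, OpenCV 4.12 (cv2) and the standard library are available. Lean on these libraries where they do the work, as an engineer would, in place of code of your own. Each camera call takes 0.05 s, during which the arm holds its last target. There are 200 camera calls.

## Task

Take the double-drum fitting out of the carton, stand it fully home in the round recess of the checking plate and let go of it. Then pick up the engineer's square, stand it with the underside of its stock flat on the plate, and push it gently against the fitting until the upright back edge of its blade bears on the drums, centred on them. Finish while still gripping the square, upright and pressed firmly both down on the plate and against the fitting: do not let go, do not ram it, and leave the carton's other parts, the tape roll and the wrench where they are.

Things in the scene. Friction and masses are not known exactly. Their poses are not given: they have to be found in the camera images.
- fitting: Aluminium dumb-bell fitting standing in one of the carton's three cells (which one varies): two equal drums, each 44 mm diameter and 40 mm high, joined by a thin neck; 110 mm high, about 0.45 kg. Origin: centre of its underside, z up its axis. Drums at heights 0-40 and 70-110 mm; 2.5 mm chamfer at the foot. Round.
- carton: Fixed open cardboard box, 261 x 91 mm, walls 45 mm high, floor 3 mm thick, split along its x into three cells of about 83 x 85 mm with one part standing in each, about 85 mm apart. Origin: centre of its underside; x along the row, z up. Fingers have most room closing along its y.
- plate: Fixed steel checking plate on the bench, 260 (x) x 160 (y) x 25 mm, with a blind round recess near its +x end. Origin: centre of its underside, z up. The clear top on its -x side is where the square goes; it is ground and lightly oiled, so steel slides on it easily (friction about 0.15); +x points roughly away from the robot.
- plate_hole0 (a point): Centre of the mouth of the recess, level with the plate's top, 70 mm along +x from the plate's centre; axes as the plate's. Recess 46.5 mm diameter, 15 mm deep, 2 mm chamfer: a fitting fully home has its origin 15 mm below this point and stands 95 mm above the plate.
- square: Steel engineer's square, 0.4 kg, standing on its stock on the bench, blade up. Origin: lower heel corner on the centre line. z up the blade, x out of the blade's back edge (which must bear on the fitting: its axis then lies at x = 22 mm). Stock: dark bar 24 wide (y), 26 high, x -120 to -3 mm. Blade: 8 thick (y), x -20 to 0, z 2 to 115 mm.
- square_grip (a point): Point on the centre line of the square's stock, 80 mm behind its heel and 20 mm above its underside: a good grip, fingers closing across the 24 mm width, clear of the blade. Axes as the square's.
- plug: Bystander: aluminium plug, 44 mm wide foot 30 mm high with a 20 mm stem, 85 mm high in all, in another cell of the carton. Leave alone. Origin: centre of underside.
- sleeve: Bystander: plain aluminium tube, 44 mm diameter, 70 mm high, in the remaining cell of the carton. Leave alone. Origin: centre of underside.
- tape: Bystander: roll of tape lying flat, 90 mm diameter, 48 mm high. Origin: centre of underside.
- wrench: Bystander: steel wrench 160 mm long lying on the bench.
Not all that is in view belongs to the job. What is shaped like the fitting but green or orange is not meant. What is shaped like the square but green is not meant.

How it is judged:
On the way:
1. the fitting stands fully home in the plate's recess and is let go (horizontal distance between fitting and plate_hole0 below 0.004 m and z of fitting in the frame of plate_hole0 below -0.012 m and angle between fitting's own z axis and vertical below 0.05 rad and contact force between the fingers and fitting below 0.1 N), for 0.2 s.
At the end, for the whole second after the job is handed in: Fitting home: axis within 4 mm, 12+ mm deep, tilt under 0.05 rad, not touched by the robot. Square gripped (2+ N), at rest, flat on the plate (-2 to 2.5 mm, tilt under 0.035 rad), bearing on plate (1+ N) and by its back edge on the fitting (1.5+ N), centred within 9 mm, parallel within 0.05 rad (horizontal distance between fitting and plate_hole0 below 0.004 m and z of fitting in the frame of plate_hole0 below -0.012 m and angle between fitting's own z axis and vertical below 0.05 rad and angle between square's own z axis and vertical below 0.035 rad and angle between the z axis of square and the z axis of fitting, either way round below 0.05 rad and z of square in the frame of plate_hole0 between -0.002 and 0.0025 m and y of fitting in the frame of square between -0.009 and 0.009 m and x of fitting in the frame of square between 0.018 and 0.025 m and contact force between square and fitting above 1.5 N and contact force between square and plate above 1 N and contact force between the fingers and square above 2 N and contact force between the arm and fitting below 0.1 N and linear speed of square below 0.01 m/s); the arm keeps its last pose, push and grip.
It fails at once if the square rammed against the fitting or the plate (over 120 N) (contact force between square and fitting above 120 N or contact force between square and plate above 120 N).
It fails at once if the fitting or the square tipped over (angle between any of fitting, square's own z axis and vertical above 0.7 rad).
It fails at once if another part of the carton, the tape or the wrench pushed more than 25 mm from its place (distance of any of plug, sleeve, tape, wrench from where it was at the start of the episode above 0.025 m).
It also fails if it takes over 62 s, if anything falls off the work surface, if the arm or the gripper's body presses on something with over 40 N, if the wrist force passes 120 N, or if a joint passes its speed limit or range.

## Working session

There is one attempt and no reset: what is moved stays moved. The work goes in short steps, Python scripts to look and compute and a tool call to move; the robot and the scene stay as the last step left them, time stands still between calls to the robot, and variables do not carry over. Pictures are saved under pics/ and viewed, at most 10 in all, crops included, and the job is handed in when it is done.

Besides the shell and the picture viewer there is one more tool, called after ">>>" as name(argument=value, ...), one argument or row to a line, values as JSON. arm_command: Moves the arm, as the interface text tells. Its arguments: {"type":"object","properties":{"plan":{"type":"array"},"squeeze":{"type":"number"}},"required":["plan"]}

```bash
mkdir -p pics
cat > h.py <<'E'
import numpy as np, cv2
from station import ctrl, cams
def grab(n):
    i=cams.camera_info(n); p,d=cams.camera(n); return p,d,i
def cloud(d,i):
    v,u=np.indices(d.shape); T=np.linalg.inv(i["world_to_cam"])
    P=np.stack([(u-i["cx"])/i["fx"]*d,(v-i["cy"])/i["fy"]*d,d],-1)
    W=P@T[:3,:3].T+T[:3,3]; W[d<=0]=np.nan; return W
E
python3 - <<'E'
from h import *
o=ctrl.get_obs(); print(o)
for n in ("scene","side"):
    p,d,i=grab(n); cv2.imwrite(f"pics/{n}0.png",p); np.savez(f"{n}0.npz",p=p,W=cloud(d,i)); print(n,i["fx"],np.linalg.inv(i["world_to_cam"]).round(3).tolist())
E
```

```text
{'time_s': 0.0, 'qpos': array([-6.65990846e-02,  3.00468792e-01,  1.52159758e+00, -3.30289179e-05,
        1.32069507e+00, -6.65704575e-02]), 'joint_vel': array([-0.00105531,  0.00196481,  0.00036783, -0.00179105,  0.0022085 ,
       -0.00083718]), 'tau': array([-1.53750298e-03, -5.31805658e+01, -3.52735734e+01,  7.07558286e-02,
        2.43994006e-02, -4.79655944e-05]), 'ee_pos': array([5.49730681e-01, 6.85308186e-06, 2.04880618e-01]), 'eef_rot': array([-3.14042433e+00, -4.58284330e-05,  1.57077587e+00]), 'force': array([ 0.35013789, -0.713649  , -0.74555774]), 'moment': array([-0.03517248,  0.01072849,  0.01109641]), 'grip_force': 0.0, 'grip_width': 0.09352877313723797}
scene 437.9855289525665 [[-0.634, 0.662, -0.4, 0.948], [0.773, 0.537, -0.338, 0.312], [-0.009, -0.524, -0.852, 0.916], [0.0, 0.0, 0.0, 1.0]]
side 424.0319759940486 [[0.988, -0.118, 0.102, 0.424], [-0.156, -0.762, 0.628, -0.803], [0.004, -0.636, -0.771, 0.998], [0.0, 0.0, 0.0, 1.0]]
```

View pics/scene0.png

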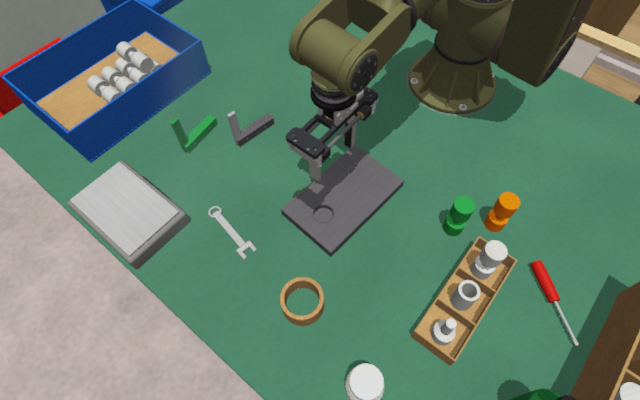

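View pics/side0.png

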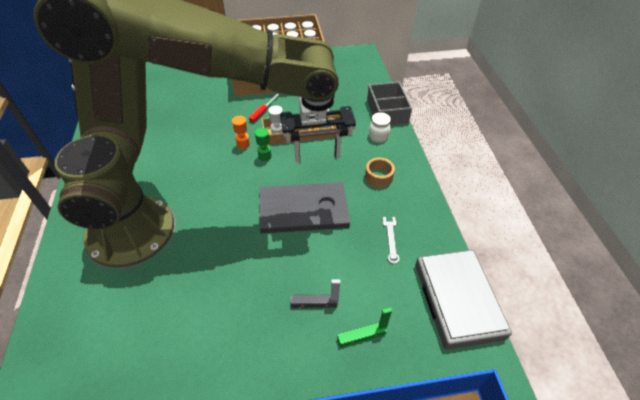

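The scene view shows the following:

- **Carton:** around (465,298). Its cells hold a double drum at (490,258), the sleeve at (466,295) and the plug at (445,332).
- **Fitting candidates:** the grey one in the carton at (490,258), a green one at (460,215) and an orange one at (503,210). Only the grey one fits: it is aluminium and stands in the carton.
- **Square candidates:** a grey one at (250,128) and a green one at (195,132). The grey one is meant.
- **Plate:** around (343,197), with its hole at (323,213).

Next I'll confirm in one crop and measure.

```bash
cat > m.py <<'E'
from h import *
z=np.load("scene0.npz"); p,W=z["p"],z["W"]; Z=W[...,2]
a=cv2.resize(p[185:370,400:560],None,fx=3.2,fy=3.2,interpolation=cv2.INTER_CUBIC)[:592]
b=cv2.resize(p[85:175,160:290],None,fx=2.2,fy=2.2,interpolation=cv2.INTER_CUBIC)
c=np.zeros((592,800,3),np.uint8); c[:a.shape[0],:a.shape[1]]=a; c[:b.shape[0],a.shape[1]:a.shape[1]+b.shape[1]]=b
cv2.imwrite("pics/crop.png",c)
def roi(u0,v0,u1,v1,zl,zh):
    m=np.zeros(Z.shape,bool); m[v0:v1,u0:u1]=True; return m&(Z>zl)&(Z<zh)
def circ(m):
    P=W[m][:,:2]; cc,r=cv2.minEnclosingCircle((P*1000).astype(np.float32)); return len(P),W[m].mean(0).round(4),np.round(cc,1),round(r,1)
print("fit top",circ(roi(470,230,520,275,.107,.12)))
print("sleeve top",circ(roi(445,270,490,315,.066,.08)))
print("plug top",circ(roi(430,310,460,345,.08,.095)))
print("bench z",np.nanmedian(Z[330:360,240:270]))
m=roi(410,230,525,365,.038,.055); r=cv2.minAreaRect((W[m][:,:2]*1000).astype(np.float32)); print("carton",m.sum(),r)
m=roi(275,140,410,255,.018,.032); r=cv2.minAreaRect((W[m][:,:2]*1000).astype(np.float32)); print("plate",m.sum(),r,np.median(Z[m]))
hsv=cv2.cvtColor(p,cv2.COLOR_BGR2HSV)
g=roi(222,100,282,155,.006,.13)
m=g&(Z>.02)&(Z<.032); r=cv2.minAreaRect((W[m][:,:2]*1000).astype(np.float32)); print("stock",m.sum(),r,np.median(Z[m]))
m=g&(Z>.06); r=cv2.minAreaRect((W[m][:,:2]*1000).astype(np.float32)); print("blade",m.sum(),r,Z[m].max())
m=g&(Z>.108); print("blade top",m.sum(),W[m].mean(0))
for v in range(205,224,2): print(v,[int(1000*x) if x==x else -1 for x in Z[v,308:340:2]])
E
python3 m.py
```

```text
fit top (383, array([0.4651, 0.3448, 0.1125]), array([463.8, 344.5]), 22.6)
sleeve top (240, array([0.5516, 0.3463, 0.0719]), array([550.9, 345.9]), 22.3)
plug top (105, array([0.6366, 0.3517, 0.0872]), array([635. , 351.7]), 10.6)
bench z 0.00010773276678555099
carton 1054 ((546.30810546875, 349.269775390625), (264.38470458984375, 91.24832153320312), 0.6845700740814209)
plate 6212 ((509.09417724609375, -0.07964324951171875), (162.79661560058594, 262.9278869628906), 85.86188507080078) 0.02455025955870721
stock 340 ((497.2950439453125, -311.70538330078125), (27.90718650817871, 120.11638641357422), 82.93606567382812) 0.025112048509991824
blade 152 ((546.84521484375, -318.9266662597656), (12.100343704223633, 22.068374633789062), 89.82574462890625) 0.1175676022797667
blade top 37 [ 0.54717911 -0.31809049  0.11309225]
205 [-1, 24, 24, 25, 24, 22, 21, 20, 24, 21, 24, 28, 24, 23, 25, 26]
207 [25, 19, 24, 24, 19, 15, 13, 12, 12, 13, 15, 25, 24, 27, 24, 27]
209 [24, 24, 26, 20, 10, 10, 8, 10, -1, 12, 9, 14, 24, 25, 25, 21]
211 [23, 24, 22, 10, 7, 8, 11, 9, 8, 7, 8, 7, 18, 19, 22, 24]
213 [25, 24, 22, 9, 8, 10, 10, 10, 6, 12, 9, 6, 10, 24, 23, 22]
215 [22, 22, 24, 11, 7, 9, 10, 8, 8, 9, 9, 10, 8, 23, 24, 27]
217 [25, 25, 27, 10, 10, 9, 9, 9, 11, 9, 10, 9, 23, 26, 23, -1]
219 [25, 23, 26, 25, 10, 9, 9, 10, 6, 9, 10, 23, 23, 26, 25, 27]
221 [27, 25, 26, 25, 21, 7, 8, 10, 5, 8, 25, 26, 29, 26, 23, 22]
223 [23, 23, 23, 24, 26, 21, 23, 24, 23, 22, 22, 25, 22, 24, 26, 25]
```

View pics/crop.png

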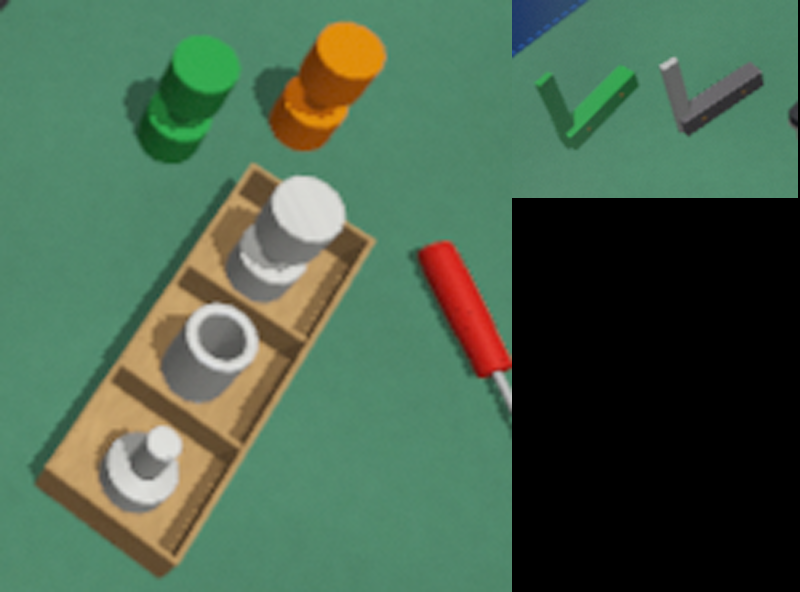

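The crop confirms it: the grey double drum stands in the carton's upper cell, and the grey square is the dark, non-green one. Next I'll refine the hole by ray casting and check the decoy clearances.

```bash
cat >> h.py <<'E'
def cast(uv,i,z):
    uv=np.asarray(uv,float).reshape(-1,2); T=np.linalg.inv(i["world_to_cam"])
    r=np.c_[(uv[:,0]-i["cx"])/i["fx"],(uv[:,1]-i["cy"])/i["fy"],np.ones(len(uv))]@T[:3,:3].T
    return (T[:3,3]+r*((z-T[2,3])/r[:,2])[:,None])[:,:2]
def blob_circle(m,i,z):
    c=max(cv2.findContours(m.astype(np.uint8),cv2.RETR_EXTERNAL,cv2.CHAIN_APPROX_NONE)[0],key=cv2.contourArea)
    q=cast(c,i,z)*1000; e=cv2.fitEllipse(q.astype(np.float32)); cc,r=cv2.minEnclosingCircle(q.astype(np.float32))
    return "ell",np.round(e[0],1),np.round(e[1],1),"mec",np.round(cc,1),round(r,1)
E
python3 - <<'E'
from h import *
for n,box in (("scene",(300,200,345,230)),("side",(310,190,342,216))):
    z=np.load(n+"0.npz"); Z=z["W"][...,2]; i=cams.camera_info(n)
    m=np.zeros(Z.shape,bool); u0,v0,u1,v1=box; m[v0:v1,u0:u1]=Z[v0:v1,u0:u1]<.0205
    m=cv2.morphologyEx(m.astype(np.uint8),cv2.MORPH_CLOSE,np.ones((3,3)))
    print(n,"hole",blob_circle(m,i,.025))
    W=z["W"]; hsv=cv2.cvtColor(z["p"],cv2.COLOR_BGR2HSV)
    if n=="side":
        m=(np.abs(W[...,0]-.51)<.16)&(np.abs(W[...,1])<.11)&(Z>.019)&(Z<.031); r=cv2.minAreaRect((W[m][:,:2]*1000).astype(np.float32)); print("plate",r)
        m=(W[...,0]>.4)&(W[...,0]<.6)&(np.abs(W[...,1]+.31)<.04)&(Z>.02)&(Z<.031); r=cv2.minAreaRect((W[m][:,:2]*1000).astype(np.float32)); print("stock",m.sum(),r)
    if n=="scene":
        for nm,(u,v) in dict(green=(461,206),orange=(507,202)).items():
            P=W[v-14:v+14,u-14:u+14].reshape(-1,3); P=P[(P[:,2]>.106)&(P[:,2]<.12)]; print(nm,P.mean(0),len(P))
p,d,i=grab("wrist"); cv2.imwrite("pics/wrist0.png",p); T=np.linalg.inv(i["world_to_cam"]); print(i["fx"],T.round(3).tolist())
E
```

```text
scene hole ('ell', array([580.1,  -3.6]), array([41.9, 45.9]), 'mec', array([578.3,  -2.6]), 24.8)
green [0.41186448 0.2439076  0.10954449] 298
orange [0.34273825 0.31281931 0.10941618] 308
side hole ('ell', array([576.8,  -4.3]), array([41.6, 48.7]), 'mec', array([576.3,  -3.6]), 26.9)
plate ((509.203857421875, 1.7313156127929688), (167.64199829101562, 259.0926818847656), 85.90333557128906)
stock 412 ((494.77093505859375, -312.5377502441406), (25.202709197998047, 118.41089630126953), 82.20811462402344)
288.4526712770551 [[1.0, 0.001, -0.002, 0.55], [0.001, -0.97, -0.245, 0.071], [-0.002, 0.245, -0.97, 0.383], [0.0, 0.0, 0.0, 1.0]]
```

View pics/wrist0.png

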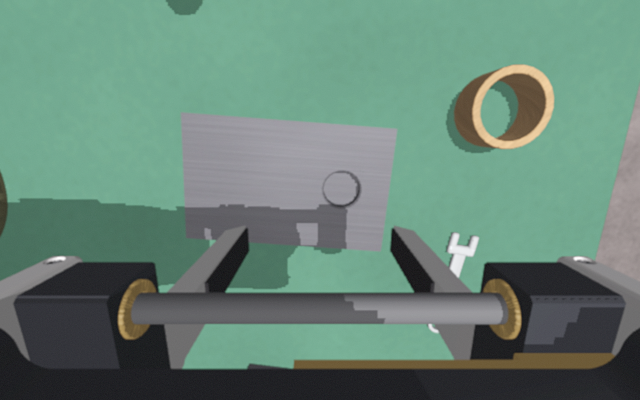

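The wrist view shows the plate with the recess at (341,188). Moving to hover over the fitting, turned so the fingers close along world y.

>>> arm_command(
  plan=[
    [[172,-43,0,0,0,-0.8,-1],[345,-86,10,0,0,-1.571,-1],[345,-86,10,0,0,-1.571,-1],[345,-86,10,0,0,-1.571,-1],[345,-86,10,0,0,-1.571,-1],[345,-86,10,0,0,-1.571,-1],[345,-86,10,0,0,-1.571,-1],[345,-86,10,0,0,-1.571,-1],[345,-86,10,0,0,-1.571,-1],[345,-86,10,0,0,-1.571,-1],[345,-86,10,0,0,-1.571,-1],[345,-86,10,0,0,-1.571,-1]],
  ],
  squeeze=30,
)

```text
time_s: 1.35
ee_pos: [0.4639, 0.345, 0.1952]
eef_rot: [-3.141, -0.0, -3.14]
force: [-0.2, -1.2, -0.6]
grip_width: 0.0939
grip_force: 0.0
```

>>> arm_command(
  plan=[
    [[0,0,0,0,0,0,-1],[0,0,0,0,0,0,-1],[0,0,0,0,0,0,-1]],
  ],
)

```text
time_s: 1.65
ee_pos: [0.464, 0.3449, 0.1954]
eef_rot: [-3.142, -0.0, 3.141]
force: [-0.1, -0.7, 0.9]
grip_width: 0.0941
grip_force: 0.0
```

Run:
```python
from h import *
i0=None
o=ctrl.get_obs(); print(o["ee_pos"],o["eef_rot"],o["qpos"])
p,d,i=grab("wrist"); cv2.imwrite("pics/wrist1.png",p)
W=cloud(d,i); Z=W[...,2]
near=(np.hypot(W[...,0]-.465,W[...,1]-.345)<.04)
m=near&(Z>.106)&(Z<.12)
print(m.sum(),blob_circle(m,i,.113), np.median(Z[m]))
p,d,i=grab("scene"); W=cloud(d,i); Z=W[...,2]
print(cast([(0,0)],i,0))
```

```text
[0.4640064  0.34493617 0.19540343] [-3.14152955e+00 -8.45403360e-05  3.14059114e+00] [ 5.75912978e-01  3.70634472e-01  1.45067112e+00 -6.99301566e-06
  1.32039233e+00 -9.93880101e-01]
1669 ('ell', array([461.7, 346.3]), array([42.5, 43.5]), 'mec', array([461.9, 346.4]), 22.2) 0.11213371173142078
[[ 0.62562299 -1.38099769]]
```

>>> arm_command(
  plan=[
    [[1,1,40,0,0,0,-1],[1,1,70,0,0,0,-1],[1,1,95,0,0,0,-1],[1,1,112,0,0,0,-1],[1,1,119,0,0,0,-1],[1,1,119,0,0,0,-1],[1,1,119,0,0,0,1],[1,1,119,0,0,0,1],[1,1,119,0,0,0,1],[1,1,119,0,0,0,1],[1,1,119,0,0,0,1],[1,1,119,0,0,0,1]],
  ],
)

```text
time_s: 2.95
ee_pos: [0.463, 0.346, 0.0765]
eef_rot: [3.142, 0.0, -3.141]
force: [-0.3, -0.2, 0.3]
grip_width: 0.0498
grip_force: 0.0
```

>>> arm_command(
  plan=[
    [[0,0,0,0,0,0,1],[0,0,0,0,0,0,1],[0,0,0,0,0,0,1]],
  ],
  squeeze=40,
)

```text
time_s: 3.25
ee_pos: [0.463, 0.3461, 0.0765]
eef_rot: [3.141, 0.0, -3.141]
force: [0.5, -0.3, -0.0]
grip_width: 0.0436
grip_force: 40.0
```

>>> arm_command(
  plan=[
    [[0,0,-20,0,0,0,1],[0,0,-50,0,0,0,1],[0,0,-85,0,0,0,1],[-10,-20,-110,0,0,0,1],[-25,-60,-110,0,0,0,1],[-38,-105,-110,0,0,0,1],[-52,-150,-110,0,0,0,1],[-66,-195,-110,0,0,0,1],[-80,-240,-110,0,0,0,1],[-94,-285,-110,0,0,0,1],[-108,-325,-110,0,0,0,1],[-115,-350,-110,0,0,0,1]],
  ],
)

```text
time_s: 4.45
ee_pos: [0.5782, -0.0069, 0.1857]
eef_rot: [-3.141, -0.001, 3.14]
force: [0.3, 1.1, -3.7]
grip_width: 0.0433
grip_force: 40.0
```

>>> arm_command(
  plan=[
    [[0,0,0,0,0,0,1],[0,0,0,0,0,0,1],[0,0,0,0,0,0,1]],
  ],
)

```text
time_s: 4.75
ee_pos: [0.5777, -0.0031, 0.1861]
eef_rot: [3.141, -0.001, -3.141]
force: [0.3, -0.1, -4.0]
grip_width: 0.0438
grip_force: 40.0
```

Run:
```python
from h import *
o=ctrl.get_obs(); x,y,z=o["ee_pos"]; print(x,y,z,o["eef_rot"],o["qpos"])
top=z+.019-.0955+.113-.003-.0; print("exp top",z-.0765+.113)
vis=[]
for n in ("scene","side","wrist"):
    p,d,i=grab(n); vis.append(p); W=cloud(d,i); Z=W[...,2]
    near=(np.hypot(W[...,0]-x,W[...,1]-y)<.03)
    zb=z-.0765+.003
    P=W[near&(Z>zb+.004)&(Z<zb+.038)]   # lower drum side points: fit circle r=22
    from scipy.optimize import least_squares
    if len(P)>50:
        c=least_squares(lambda c:np.hypot(P[:,0]-c[0],P[:,1]-c[1])-.022,[x,y],loss="soft_l1",f_scale=.001).x
        print(n,len(P),"lower drum centre",c.round(4),"minz",np.percentile(P[:,2],1).round(4))
    P=W[near&(Z>zb+.104)&(Z<zb+.116)]; print(n,"top",len(P),P.mean(0).round(4) if len(P) else 0)
    hb=(np.hypot(W[...,0]-.5785,W[...,1]+.004)<.033)&(Z<.0205); print("hole pix",hb.sum(), blob_circle(hb,i,.025) if hb.sum()>60 else "")
cv2.imwrite("pics/carry.png",np.hstack([vis[0][90:390,200:600],vis[1][20:320,150:550]]))
```

```text
0.5776941228013702 -0.0031188771933364006 0.18612264518158123 [ 3.14139116e+00 -8.28767100e-04 -3.14061028e+00] [-6.88628523e-02  3.77560370e-01  1.46319821e+00  1.48512757e-04
  1.30167488e+00 -1.64068102e+00]
exp top 0.22262264518158123
scene 184 lower drum centre [ 0.5781 -0.0044] minz 0.1177
scene top 248 [ 0.5869 -0.0057  0.222 ]
hole pix 267 ('ell', array([580.3,  -4. ]), array([42.7, 43.9]), 'mec', array([580.4,  -4.4]), 22.9)
side 132 lower drum centre [ 0.5776 -0.0023] minz 0.1172
side top 12 [ 0.5709 -0.0227  0.2214]
hole pix 140 ('ell', array([577.2,  -6.2]), array([40.4, 44.7]), 'mec', array([577.3,  -4.6]), 23.0)
wrist 382 lower drum centre [ 0.5777 -0.0028] minz 0.1172
wrist top 5061 [ 0.5749 -0.0029  0.222 ]
hole pix 539 ('ell', array([569.1,  -3.9]), array([28.8, 45.5]), 'mec', array([576.2,  -3.8]), 22.6)
```

View pics/carry.png

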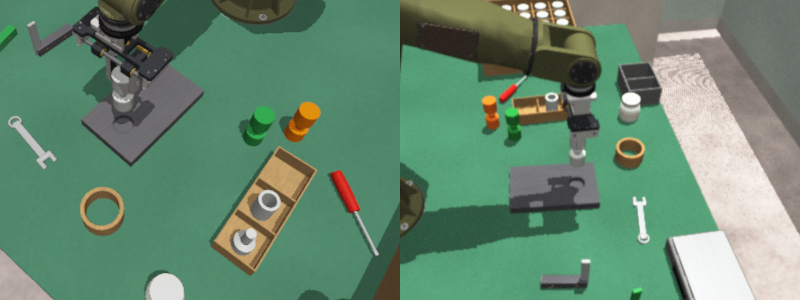

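The view shows the fitting gripped upright above the recess, with the carton's other two parts undisturbed. Lowering it into the mouth and then checking the force.

>>> arm_command(
  plan=[
    [[-1,-1,30,0,0,0,1],[-1,-1,60,0,0,0,1],[-1,-1,76,0,0,0,1],[-1,-1,83,0,0,0,1],[-1,-1,86,0,0,0,1],[-1,-1,88,0,0,0,1],[-1,-1,90,0,0,0,1],[-1,-1,92,0,0,0,1],[-1,-1,92,0,0,0,1]],
  ],
)

```text
time_s: 5.8
ee_pos: [0.5791, -0.0049, 0.0946]
eef_rot: [3.142, 0.0, -3.141]
force: [0.6, -0.1, -4.7]
grip_width: 0.0433
grip_force: 40.0
```

>>> arm_command(
  plan=[
    [[0,0,2,0,0,0,1],[0,0,4,0,0,0,1],[0,0,6,0,0,0,1],[0,0,8,0,0,0,1],[0,0,9,0,0,0,1],[0,0,10,0,0,0,1],[0,0,10,0,0,0,1]],
  ],
)

```text
time_s: 6.5
ee_pos: [0.579, -0.0049, 0.0843]
eef_rot: [3.142, -0.0, -3.141]
force: [-0.4, 1.5, -4.6]
grip_width: 0.0438
grip_force: 40.0
```

>>> arm_command(
  plan=[
    [[0,0,0.5,0,0,0,0.7],[0,0,0.5,0,0,0,-1],[0,0,0.5,0,0,0,-1],[0,0,0.5,0,0,0,-1],[0,0,0.5,0,0,0,-1],[0,0,0.5,0,0,0,-1],[0,0,-10,0,0,0,-1],[0,0,-40,0,0,0,-1],[0,0,-80,0,0,0,-1],[0,0,-110,0,0,0,-1]],
  ],
)

```text
time_s: 7.5
ee_pos: [0.5793, -0.005, 0.1976]
eef_rot: [-3.141, 0.002, -3.141]
force: [-0.5, -0.0, -1.1]
grip_width: 0.0938
grip_force: 0.0
```

Run:
```python
from h import *
from scipy.optimize import least_squares
o=ctrl.get_obs(); print(o["ee_pos"],o["eef_rot"])
for n in ("scene","side","wrist"):
    p,d,i=grab(n); W=cloud(d,i); Z=W[...,2]
    near=np.hypot(W[...,0]-.579,W[...,1]+.005)<.035
    m=near&(Z>.112)&(Z<.13); P=W[m]; print(n,m.sum(),"top z",np.median(P[:,2]) if len(P) else 0, blob_circle(m,i,.12) if m.sum()>60 else "")
    for a,b in((.028,.046),(.084,.115)):
        P=W[near&(Z>a)&(Z<b)]
        if len(P)>40: print("  drum",a,least_squares(lambda c:np.hypot(P[:,0]-c[0],P[:,1]-c[1])-.022,[.579,-.005],loss="soft_l1",f_scale=.001).x.round(4))
    if n!="wrist":
        m=(W[...,0]>.4)&(W[...,0]<.6)&(np.abs(W[...,1]+.31)<.04)
        s=m&(Z>.02)&(Z<.031); r=cv2.minAreaRect((W[s][:,:2]*1000).astype(np.float32)); print("  stock",r)
        s=m&(Z>.05); b=W[s]; r=cv2.minAreaRect((b[:,:2]*1000).astype(np.float32)); print("  blade",len(b),b.mean(0),r)
```

```text
[ 0.57932157 -0.00499956  0.19763939] [-3.14139097e+00  2.15027857e-03 -3.14133056e+00]
scene 311 top z 0.11958731205804185 ('ell', array([581.5,  -4.1]), array([41.7, 46. ]), 'mec', array([582.1,  -4. ]), 24.0)
  drum 0.028 [ 0.5792 -0.0058]
  drum 0.084 [ 0.5795 -0.006 ]
  stock ((496.67486572265625, -311.75543212890625), (28.31366539001465, 122.44025421142578), 83.41011047363281)
  blade 175 [ 0.5477236  -0.3169347   0.08668145] ((545.889892578125, -318.8354187011719), (12.503166198730469, 21.573291778564453), 74.49466705322266)
side 163 top z 0.11961909810425564 ('ell', array([577.7,  -7.7]), array([42.3, 46.7]), 'mec', array([577.3,  -8. ]), 24.5)
  drum 0.028 [ 0.5785 -0.0043]
  drum 0.084 [ 0.5783 -0.0037]
  stock ((494.8116760253906, -312.1939697265625), (24.481935501098633, 118.22140502929688), 82.0846939086914)
  blade 137 [ 0.54344719 -0.32117631  0.08837251] ((543.7526245117188, -318.4198303222656), (11.029753684997559, 19.80286407470703), 85.95159912109375)
wrist 1711 top z 0.11911219015783786 ('ell', array([577.5,  -4.5]), array([42.5, 43.8]), 'mec', array([577.5,  -4.6]), 22.3)
  drum 0.028 [ 0.5786 -0.0045]
  drum 0.084 [ 0.5787 -0.0045]
```

The fitting is home: top at z≈0.1195, axis at about (0.579,-0.005), free of the fingers. Now hovering over the square.

>>> arm_command(
  plan=[
    [[15,-45,0,0,0,0.03,-1],[30,-90,0,0,0,0.06,-1],[45,-135,0,0,0,0.127,-1],[60,-180,0,0,0,0.127,-1],[75,-225,0,0,0,0.127,-1],[90,-270,0,0,0,0.127,-1],[102,-304,0,0,0,0.127,-1],[102,-304,0,0,0,0.127,-1],[102,-304,0,0,0,0.127,-1],[102,-304,0,0,0,0.127,-1]],
  ],
)

```text
time_s: 8.65
ee_pos: [0.4773, -0.3081, 0.194]
eef_rot: [3.141, -0.001, 3.016]
force: [0.5, 1.0, 0.1]
grip_width: 0.0937
grip_force: 0.0
```

Run:
```python
from h import *
o=ctrl.get_obs(); print(o["ee_pos"],o["eef_rot"],o["qpos"])
p,d,i=grab("wrist"); cv2.imwrite("pics/wrist2.png",p); W=cloud(d,i); Z=W[...,2]
reg=(W[...,0]>.4)&(W[...,0]<.6)&(np.abs(W[...,1]+.312)<.04)
s=reg&(Z>.021)&(Z<.031); n,l,st,c=cv2.connectedComponentsWithStats(s.astype(np.uint8)); s=l==1+st[1:,4].argmax()
ct=max(cv2.findContours(s.astype(np.uint8),0,1)[0],key=cv2.contourArea)
print("stock",s.sum(),cv2.minAreaRect((cast(ct,i,.026)*1000).astype(np.float32)))
s=reg&(Z>.106)&(Z<.125); print("bladetop",s.sum(),W[s].mean(0), cv2.minAreaRect((W[s][:,:2]*1000).astype(np.float32)))
hsv=cv2.cvtColor(p,cv2.COLOR_BGR2HSV)
z=np.load("scene0.npz"); p,W=z["p"],z["W"]; P=W[105:160,165:220]; h=cv2.cvtColor(p[105:160,165:220],cv2.COLOR_BGR2HSV)
P=P[P[...,2]>.012]; print("green",P.min(0),P.max(0), P[P[:,2]>.06].mean(0))
```

```text
[ 0.47730326 -0.30805587  0.19398068] [ 3.14101160e+00 -7.56766889e-04  3.01557042e+00] [-6.37678091e-01  3.49856276e-01  1.48216880e+00  1.40856406e-04
  1.31051193e+00 -2.08248828e+00]
stock 1688 ((491.99029541015625, -310.64105224609375), (23.85114860534668, 115.94305419921875), 81.82180786132812)
bladetop 174 [ 0.54234027 -0.31795797  0.11349504] ((543.575439453125, -318.0959777832031), (6.985327243804932, 20.15085220336914), 82.88578796386719)
green [ 0.53679104 -0.43544905  0.01200294] [ 0.65750737 -0.39538653  0.11713161] [ 0.64802446 -0.40702536  0.09129   ]
```

View pics/wrist2.png

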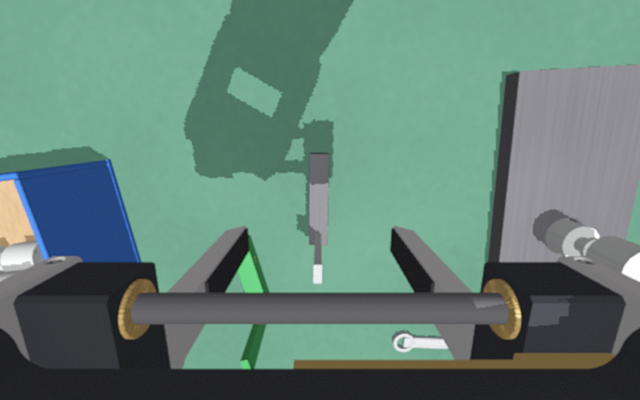

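The wrist view shows the square's stock, (318,155) to (318,243), aligned between the fingers, with the blade tip at (318,273). The green decoy is well aside at (250,300). Descending.

>>> arm_command(
  plan=[
    [[2,-1,40,0,0,0,-1],[2,-1,85,0,0,0,-1],[2,-1,125,0,0,0,-1],[2,-1,155,0,0,0,-1],[2,-1,175,0,0,0,-1],[2,-1,186,0,0,0,-1],[2,-1,189,0,0,0,-1],[2,-1,190,0,0,0,-1],[2,-1,190,0,0,0,-1]],
  ],
)

```text
time_s: 9.6
ee_pos: [0.4756, -0.3099, 0.0055]
eef_rot: [-3.141, 0.001, 3.015]
force: [1.2, -0.4, 1.0]
grip_width: 0.0938
grip_force: 0.0
```

>>> arm_command(
  plan=[
    [[0,0,0,0,0,0,1],[0,0,0,0,0,0,1],[0,0,0,0,0,0,1],[0,0,0,0,0,0,1],[0,0,0,0,0,0,1],[0,0,0,0,0,0,1],[0,0,0,0,0,0,1],[0,0,0,0,0,0,1],[0,0,0,0,0,0,1],[0,0,0,0,0,0,1],[0,0,0,0,0,0,1]],
  ],
  squeeze=60,
)

```text
time_s: 10.7
ee_pos: [0.475, -0.3096, 0.0044]
eef_rot: [3.141, -0.0, 3.015]
force: [-0.9, 3.1, 1.5]
grip_width: 0.023
grip_force: 60.0
```

>>> arm_command(
  plan=[
    [[0,0,-5,0,0,0,1],[0,0,-15,0,0,0,1],[0,0,-30,0,0,0,1],[0,0,-50,0,0,0,1],[0,0,-65,0,0,0,1],[0,0,-70,0,0,0,1],[0,0,-70,0,0,0,1]],
  ],
)

```text
time_s: 11.4
ee_pos: [0.4753, -0.3099, 0.0753]
eef_rot: [-3.141, 0.001, 3.015]
force: [0.4, 0.0, -4.4]
grip_width: 0.024
grip_force: 60.0
```

>>> arm_command(
  plan=[
    [[6,15,0,0,0,0,1],[14,40,0,0,0,0,1],[22,70,0,0,0,0,1],[30,105,0,0,0,0,1],[38,140,0,0,0,0,1],[46,175,0,0,0,0,1],[52,210,0,0,0,0,1],[56,245,0,0,0,0,1],[60,275,0,0,0,0,1],[62,300,0,0,0,0,1],[63,315,0,0,0,0,1],[63,315,0,0,0,0,1]],
  ],
)

```text
time_s: 12.6
ee_pos: [0.4519, 0.0121, 0.0738]
eef_rot: [3.141, -0.001, 3.017]
force: [0.6, -0.1, -4.8]
grip_width: 0.0234
grip_force: 60.0
```

>>> arm_command(
  plan=[
    [[0,0,0,0,0,0,1],[0,0,0,0,0,0,1],[0,0,0,0,0,0,1]],
  ],
)

```text
time_s: 12.9
ee_pos: [0.4523, 0.01, 0.0743]
eef_rot: [-3.142, -0.0, 3.014]
force: [-1.2, -0.1, -4.7]
grip_width: 0.0235
grip_force: 60.0
```

```bash
cat > sq.py <<'E'
from h import *
import sys
o=ctrl.get_obs(); print(o["time_s"],o["ee_pos"],o["eef_rot"],o["force"],o["moment"])
x,y,z=o["ee_pos"]; b=z-.0044; yw=o["eef_rot"][2]-np.pi; d=np.array([np.cos(yw),np.sin(yw)]); n=np.array([-d[1],d[0]])
vis=[]
for c in ("scene","side"):
    p,dp,i=grab(c); vis.append(p); W=cloud(dp,i); Z=W[...,2]
    L=np.stack([(W[...,:2]-[x,y])@d,(W[...,:2]-[x,y])@n,Z-b],-1)
    s=(L[...,0]>.045)&(L[...,0]<.09)&(abs(L[...,1])<.015)&(L[...,2]>.035)&(L[...,2]<.13)
    s=cv2.erode(s.astype(np.uint8),np.ones((1,1)))>0; P=L[s]
    if len(P)<30: print(c,"few",len(P)); continue
    print(c,len(P),"x pct",np.percentile(P[:,0],[3,50,97]).round(4),"y",np.percentile(P[:,1],[3,50,97]).round(4),"top",np.percentile(P[:,2],98).round(4))
    h=P[:,2]; 
    print("   tilt x/z",np.polyfit(h,P[:,0],1)[0].round(3),"tilt y/z",np.polyfit(h,P[:,1],1)[0].round(3))
    s=(L[...,0]>.03)&(L[...,0]<.052)&(abs(L[...,1])<.010)&(L[...,2]>.015)&(L[...,2]<.035)
    P=L[s]; print("   stock top ahead of grip",s.sum(),np.median(P[:,2]),"y",np.median(P[:,1]),"z slope",np.polyfit(P[:,0],P[:,2],1)[0].round(3) if len(P)>9 else "")
    s=(L[...,0]<-.012)&(L[...,0]>-.05)&(abs(L[...,1])<.012)&(L[...,2]>.012)&(L[...,2]<.035)
    P=L[s]; print("   stock top behind grip",s.sum(),np.median(P[:,2]) if len(P) else "", np.percentile(P[:,0],2) if len(P) else "")
cv2.imwrite(sys.argv[1],np.hstack([cv2.resize(vis[0][90:240,240:440],None,fx=2,fy=2),cv2.resize(vis[1][80:230,220:420],None,fx=2,fy=2)]))
E
python3 sq.py pics/sq1.png
```

```text
12.9 [0.4522598  0.01001993 0.07428978] [-3.14151646e+00 -3.08235270e-04  3.01376071e+00] [-1.19543096 -0.11211732 -4.6964384 ] [ 0.04750629  0.04843895 -0.02795555]
scene 223 x pct [0.0627 0.0754 0.0823] y [-0.0044  0.0025  0.0041] top 0.1159
   tilt x/z -0.025 tilt y/z -0.018
   stock top ahead of grip 69 0.025592053103757298 y -0.00015604983917768829 z slope -0.021
   stock top behind grip 10 0.023390860433242802 -0.03916168141010023
side 155 x pct [0.0614 0.0702 0.0787] y [-0.0063 -0.0035  0.0014] top 0.116
   tilt x/z 0.027 tilt y/z 0.013
   stock top ahead of grip 39 0.025757416112350898 y 0.0008649932586808717 z slope -0.105
   stock top behind grip 14 0.01730585627164162 -0.03922149167097888
```

View pics/sq1.png

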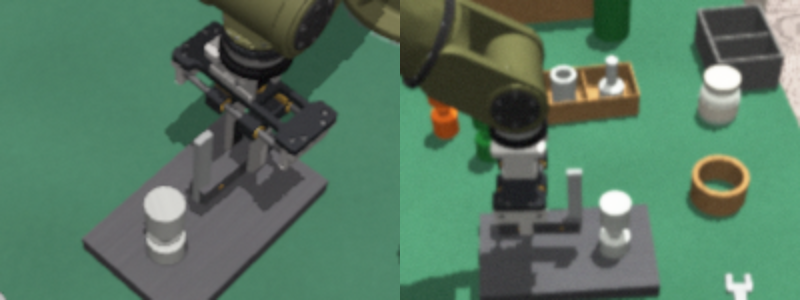

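The views show the square held upright, about 25 mm short of the fitting and in line with it. Lowering onto the plate.

>>> arm_command(
  plan=[
    [[0,1,15,0,0,0,1],[0,1,30,0,0,0,1],[0,1,38,0,0,0,1],[0,1,41,0,0,0,1],[0,1,42,0,0,0,1],[0,1,43,0,0,0,1],[0,1,43.5,0,0,0,1],[0,1,43.5,0,0,0,1]],
  ],
)

```text
time_s: 13.8
ee_pos: [0.4526, 0.0117, 0.0312]
eef_rot: [3.142, 0.0, 3.015]
force: [0.2, -0.4, -4.7]
grip_width: 0.0236
grip_force: 60.0
```

>>> arm_command(
  plan=[
    [[0,0,0.5,0,0,0,1],[0,0,1,0,0,0,1],[0,0,1,0,0,0,1]],
  ],
)

```text
time_s: 14.1
ee_pos: [0.4525, 0.0117, 0.0299]
eef_rot: [3.142, -0.0, 3.015]
force: [0.5, -0.4, -4.5]
grip_width: 0.0235
grip_force: 60.0
```

>>> arm_command(
  plan=[
    [[0,0,0.5,0,0,0,1],[0,0,1,0,0,0,1],[0,0,1.5,0,0,0,1],[0,0,1.5,0,0,0,1]],
  ],
)

```text
time_s: 14.5
ee_pos: [0.4528, 0.0117, 0.0294]
eef_rot: [3.142, 0.001, 3.015]
force: [-5.4, -0.1, 12.2]
grip_width: 0.0233
grip_force: 60.0
```

In contact with about 17 N down. Sliding toward the fitting, slow at the end.

>>> arm_command(
  plan=[
    [[-3,0,0,0,0,0,1],[-6,0,0,0,0,0,1],[-9,0,0,0,0,0,1],[-12,0,0,0,0,0,1],[-15,0,0,0,0,0,1],[-17,0,0,0,0,0,1],[-18.5,0,0,0,0,0,1],[-19.5,0,0,0,0,0,1],[-20,0,0,0,0,0,1],[-20,0,0,0,0,0,1]],
  ],
)

```text
time_s: 15.5
ee_pos: [0.4728, 0.0092, 0.0294]
eef_rot: [3.141, 0.001, 3.015]
force: [-4.7, 1.7, 9.6]
grip_width: 0.0232
grip_force: 60.0
```

```bash
python3 sq.py pics/sq2.png
```

```text
15.5 [0.472781   0.00920835 0.02936948] [3.14143604e+00 1.08446315e-03 3.01481235e+00] [-4.67953514  1.70482458  9.64606727] [ 0.25312437  0.91438479 -0.03118553]
scene 189 x pct [0.0614 0.074  0.0893] y [-0.0042  0.0027  0.0042] top 0.1164
   tilt x/z 0.047 tilt y/z -0.038
   stock top ahead of grip 69 0.025692982973069226 y 0.001055568033651033 z slope 0.005
   stock top behind grip 8 0.024320197854926187 -0.03341063201355048
side 177 x pct [0.0601 0.0716 0.0885] y [-0.0121 -0.0037  0.0058] top 0.1163
   tilt x/z 0.018 tilt y/z 0.036
   stock top ahead of grip 34 0.026365782173615418 y -0.0006353595963715321 z slope -0.053
   stock top behind grip 14 0.016492702449938182 -0.03660444882240494
```

>>> arm_command(
  plan=[
    [[-0.7,0,0,0,0,0,1],[-1.4,0,0,0,0,0,1],[-2,0,0,0,0,0,1],[-2.5,0,0,0,0,0,1],[-3,0,0,0,0,0,1],[-3.5,0,0,0,0,0,1],[-3.5,0,0,0,0,0,1]],
  ],
)

```text
time_s: 16.3
ee_pos: [0.4762, 0.0088, 0.0294]
eef_rot: [3.141, 0.001, 3.015]
force: [-4.5, 1.5, 10.5]
grip_width: 0.0234
grip_force: 60.0
```

>>> arm_command(
  plan=[
    [[-0.4,0,0,0,0,0,1],[-0.8,0,0,0,0,0,1],[-1.2,0,0,0,0,0,1],[-1.2,0,0,0,0,0,1]],
  ],
)

```text
time_s: 16.7
ee_pos: [0.4774, 0.0086, 0.0294]
eef_rot: [3.141, 0.001, 3.015]
force: [-5.2, 0.3, 10.0]
grip_width: 0.0234
grip_force: 60.0
```

>>> arm_command(
  plan=[
    [[-0.4,0,0,0,0,0,1],[-0.8,0,0,0,0,0,1],[-1.2,0,0,0,0,0,1],[-1.2,0,0,0,0,0,1]],
  ],
)

```text
time_s: 17.1
ee_pos: [0.4781, 0.0085, 0.0294]
eef_rot: [3.141, -0.0, 3.015]
force: [-9.1, 0.7, 14.1]
grip_width: 0.0235
grip_force: 60.0
```

Contact has begun. Pressing a little more.

>>> arm_command(
  plan=[
    [[-0.4,0,0,0,0,0,1],[-0.8,0,0,0,0,0,1],[-1.2,0,0,0,0,0,1],[-1.2,0,0,0,0,0,1],[-1.2,0,0,0,0,0,1]],
  ],
)

```text
time_s: 17.6
ee_pos: [0.4783, 0.0085, 0.0294]
eef_rot: [3.142, -0.003, 3.015]
force: [-17.4, 1.9, 20.5]
grip_width: 0.0232
grip_force: 60.0
```

>>> arm_command(
  plan=[
    [[-0.3,0,0,0,0,0,1],[-0.5,0,0.2,0,0,0,1],[-0.5,0,0.2,0,0,0,1],[-0.5,0,0.2,0,0,0,1],[-0.5,0,0.2,0,0,0,1]],
  ],
)

```text
time_s: 18.1
ee_pos: [0.4784, 0.0085, 0.0293]
eef_rot: [-3.142, -0.004, 3.015]
force: [-23.2, 2.3, 28.3]
grip_width: 0.0235
grip_force: 60.0
```

```bash
python3 sq.py pics/sq3.png
python3 - <<'E'
from h import *
from scipy.optimize import least_squares
for n in ("scene","side"):
    p,d,i=grab(n); W=cloud(d,i); Z=W[...,2]
    near=(np.hypot(W[...,0]-.581,W[...,1]+.005)<.03)&(W[...,0]>.562)
    for a,b in((.028,.046),(.084,.115)):
        P=W[near&(Z>a)&(Z<b)]
        if len(P)>40: print(n,"drum",a,len(P),least_squares(lambda c:np.hypot(P[:,0]-c[0],P[:,1]-c[1])-.022,[.579,-.005],loss="soft_l1",f_scale=.001).x.round(4))
    P=W[near&(Z>.112)&(Z<.13)]; print(" top z",np.median(P[:,2]))
p=np.hstack([cv2.imread("pics/sq3.png")])
E
```

```text
18.1 [0.4783633  0.0085483  0.02932877] [-3.14156708 -0.0036315   3.01511921] [-23.20351762   2.26600333  28.32006211] [0.55395893 3.94331778 0.06269479]
scene 186 x pct [0.0625 0.0736 0.0894] y [-0.0086  0.0026  0.0077] top 0.1162
   tilt x/z 0.099 tilt y/z -0.048
   stock top ahead of grip 69 0.025613585176519217 y 0.0004060380620752328 z slope -0.005
   stock top behind grip 7 0.023706141200632948 -0.03369575782904719
side 198 x pct [0.0603 0.0718 0.0882] y [-0.0131 -0.0034  0.0061] top 0.116
   tilt x/z 0.026 tilt y/z 0.033
   stock top ahead of grip 37 0.025563425991367385 y -0.0007888494961661016 z slope 0.13
   stock top behind grip 9 0.01724688449964982 -0.03942205005447897
scene drum 0.028 74 [ 0.5803 -0.006 ]
scene drum 0.084 137 [ 0.5802 -0.0059]
 top z 0.11951724351145893
side drum 0.028 52 [ 0.5798 -0.004 ]
side drum 0.084 93 [ 0.5793 -0.004 ]
 top z 0.11959083925203773
```

View pics/sq3.png

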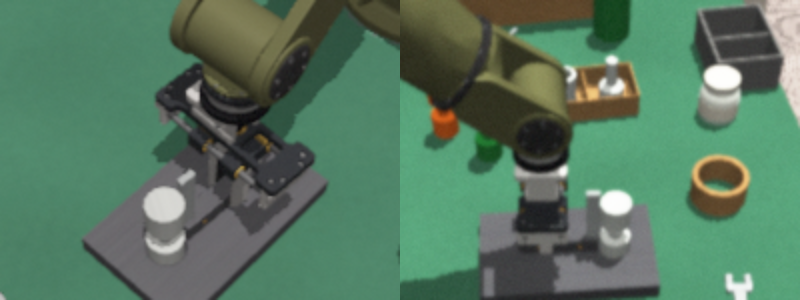

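The views show the blade's back edge against both drums, with the fitting upright and home. By calculation the fitting's axis lies at x≈22 mm in the square's frame, about 0.6 mm off centre. One short hold to settle, then I hand in.

>>> arm_command(
  plan=[
    [[0,0,0,0,0,0,1],[0,0,0,0,0,0,1],[0,0,0,0,0,0,1],[0,0,0,0,0,0,1],[0,0,0,0,0,0,1]],
  ],
)

```text
time_s: 18.8
ee_pos: [0.4784, 0.0086, 0.0293]
eef_rot: [-3.142, -0.004, 3.015]
force: [-22.0, 2.9, 27.1]
grip_width: 0.0235
grip_force: 60.0
```

```bash
python3 -c "
from station import ctrl
o=ctrl.get_obs(); print(o['force'],o['ee_pos'],o['eef_rot'],o['grip_force'])
print(ctrl.hand_in())"
```

```text
[-22.02218601   2.90285517  27.05241827] [0.47837485 0.00856016 0.02934212] [-3.14154831 -0.00358673  3.01516366] 60.0126850605011
the job is handed in; nothing more can be done
None
```

I handed the job in at about 19 s with the fitting home in the recess and released, and the square gripped upright, pressing down on the plate (about 32 N) and against the drums (roughly 17–20 N); the hand-in returned no verdict.

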